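# Tighten the well lid and cross-stack the L-shims on it

## Task

Turn the T-handle clockwise until the lid is drawn fully tight onto its gasket, and only then build up the shim pile on the lid: lay one loose L-shim flat on the shim already lying there, turned half round so that its corner lies over the open side of the one below and their outlines make one square, then lay the other loose shim on top, turned back to match the bottom one. Keep the outer edges in line, set the shims down rather than dropping them, leave the bottom shim where it lies on the lid, and leave everything else on the table alone.

Things in the scene. Friction and masses are not known exactly. Their poses are not given: they have to be found in the camera images.
- latch (a joint): T-handle compression latch on the lid: rad, 0 = slack, grows as the handle is turned clockwise seen from above, stops at 1.4 = fully tight (80 degrees). Starts between 0.05 and 0.3, turns stiffly (about 0.25 N m) and stays where it is left. Tightening draws the lid and all on it straight down 4 mm onto its gasket.
- latch_grip (a point): Centre of the black T-handle's cross-bar, on the turning axis. The bar is 70 mm long (this frame's x axis, the end marked red is +x), 14 mm wide (y), 16 mm high (z); its centre stands 46 mm above the lid's top face, on a 16 mm stem, so there is 38 mm of air under the bar.
- lid_mid (a point): Centre of the flat steel lid's top face, 190 (x) by 280 mm (y), with the latch slack (56 mm above the table); tight, it is 4 mm lower. It covers a well in a fixed aluminium frame 230 x 320 mm, 44 mm high, with a black gasket. Latch axis at (0, -95) mm in this frame; the first shim lies near (0, 50) mm.
- shim_base_mid (a point): The bottom shim, on the lid: bare steel L-plate, legs 96 mm long, 38 wide, 10 thick, 0.45 kg, lying flat. Point: centre of the 96 mm square its outline fills (in the open notch, 10 mm from each inner edge), half-way up. Here one leg covers x -48..48, y -48..-10 mm, the other x -48..-10, y -48..48; outer corner (-48,-48), centre of mass (-11,-11); z up.
- shim_a_mid (a point): Loose shim on the table to one side of the well: bare steel L-plate, legs 96 mm long, 38 wide, 10 thick, 0.45 kg, lying flat. Point: centre of the 96 mm square its outline fills (in the open notch, 10 mm from each inner edge), half-way up. Here one leg covers x -48..48, y -48..-10 mm, the other x -48..-10, y -48..48; outer corner (-48,-48), centre of mass (-11,-11); z up.
- shim_b_mid (a point): Other loose shim, to the other side (interchangeable): bare steel L-plate, legs 96 mm long, 38 wide, 10 thick, 0.45 kg, lying flat. Point: centre of the 96 mm square its outline fills (in the open notch, 10 mm from each inner edge), half-way up. Here one leg covers x -48..48, y -48..-10 mm, the other x -48..-10, y -48..48; outer corner (-48,-48), centre of mass (-11,-11); z up.
- shim_a_corner (a point): The outer corner of the L (where its two legs meet), half-way up the thickness, of the loose shim a.
- shim_b_corner (a point): The outer corner of the L (where its two legs meet), half-way up the thickness, of the loose shim b.
- shim_a: Loose shim a as a solid; origin under the centre of its 96 mm square, axes as its centre point.
- shim_b: Loose shim b as a solid; origin under the centre of its 96 mm square, axes as its centre point.
- spacer: Bystander: violet anodised stepped spacer, 44 mm across, 30 mm high; origin under its centre.
- bead_block: Bystander: white ceramic bead block 50 x 36 x 24 mm; origin under its centre.
- cone: Bystander: dull brass alignment cone, 44 mm across, 55 mm high; origin under its centre.
- gauge_block: Bystander: steel gauge block 35 x 20 x 30 mm; origin under its centre.
- caliper: Bystander: digital caliper lying flat, about 190 mm long; origin under its black slider.
- driver: Bystander: screwdriver lying on the table; origin under its middle.
- jar: Bystander: closed jar 56 mm across, 70 mm high; origin under its centre.

How it is judged (in metres and radians):
On the way, in this order (a step that is already met when the one before it is completed fails the run):
1. the T-handle has been turned fully tight, before either loose shim is laid on the pile (value of joint latch above 1.25 rad and horizontal distance between each of shim_a_mid, shim_b_mid and shim_base_mid above 0.12 m), for 0.2 s.
2. one loose shim lies released on the bottom shim, turned half round (((horizontal distance between shim_a_mid and shim_base_mid below 0.009 m and angle between the x axis of shim_a_mid and the x axis of shim_base_mid, either way round below 0.13 rad and x of shim_a_corner in the frame of shim_base_mid above 0.03 m and y of shim_a_corner in the frame of shim_base_mid above 0.03 m and z of shim_a_mid in the frame of shim_base_mid between 0.007 and 0.013 m and angle between shim_a_mid's own z axis and vertical below 0.06 rad and contact force between the fingers and shim_a below 0.2 N) or (horizontal distance between shim_b_mid and shim_base_mid below 0.009 m and angle between the x axis of shim_b_mid and the x axis of shim_base_mid, either way round below 0.13 rad and x of shim_b_corner in the frame of shim_base_mid above 0.03 m and y of shim_b_corner in the frame of shim_base_mid above 0.03 m and z of shim_b_mid in the frame of shim_base_mid between 0.007 and 0.013 m and angle between shim_b_mid's own z axis and vertical below 0.06 rad and contact force between the fingers and shim_b below 0.2 N))), for 0.2 s.
3. the other loose shim lies released on top, turned like the bottom one (((horizontal distance between each of shim_a_mid, shim_b_mid and shim_base_mid below 0.009 m and angle between the x axis of each of shim_a_mid, shim_b_mid and the x axis of shim_base_mid, either way round below 0.13 rad and x of shim_a_corner in the frame of shim_base_mid above 0.03 m and y of shim_a_corner in the frame of shim_base_mid above 0.03 m and z of shim_a_mid in the frame of shim_base_mid between 0.007 and 0.013 m and angle between each of shim_a_mid, shim_b_mid's own z axis and vertical below 0.06 rad and x of shim_b_corner in the frame of shim_base_mid below -0.03 m and y of shim_b_corner in the frame of shim_base_mid below -0.03 m and z of shim_b_mid in the frame of shim_base_mid between 0.016 and 0.024 m and contact force between the fingers and shim_a below 0.2 N and contact force between the fingers and shim_b below 0.2 N) or (horizontal distance between each of shim_b_mid, shim_a_mid and shim_base_mid below 0.009 m and angle between the x axis of each of shim_b_mid, shim_a_mid and the x axis of shim_base_mid, either way round below 0.13 rad and x of shim_b_corner in the frame of shim_base_mid above 0.03 m and y of shim_b_corner in the frame of shim_base_mid above 0.03 m and z of shim_b_mid in the frame of shim_base_mid between 0.007 and 0.013 m and angle between each of shim_b_mid, shim_a_mid's own z axis and vertical below 0.06 rad and x of shim_a_corner in the frame of shim_base_mid below -0.03 m and y of shim_a_corner in the frame of shim_base_mid below -0.03 m and z of shim_a_mid in the frame of shim_base_mid between 0.016 and 0.024 m and contact force between the fingers and shim_b below 0.2 N and contact force between the fingers and shim_a below 0.2 N))), for 0.2 s.
At the end, for the whole second after the job is handed in: Latch past 1.25 rad; one loose shim flat on the bottom shim turned half round, the other on that turned like the bottom one; centres within 9 mm, angles 0.13 rad, heights 3 and 4 mm, tilt under 0.06 rad, released; bottom shim within 20 mm of its start (value of joint latch above 1.25 rad and ((horizontal distance between each of shim_a_mid, shim_b_mid and shim_base_mid below 0.009 m and angle between the x axis of each of shim_a_mid, shim_b_mid and the x axis of shim_base_mid, either way round below 0.13 rad and x of shim_a_corner in the frame of shim_base_mid above 0.03 m and y of shim_a_corner in the frame of shim_base_mid above 0.03 m and z of shim_a_mid in the frame of shim_base_mid between 0.007 and 0.013 m and angle between each of shim_a_mid, shim_b_mid's own z axis and vertical below 0.06 rad and x of shim_b_corner in the frame of shim_base_mid below -0.03 m and y of shim_b_corner in the frame of shim_base_mid below -0.03 m and z of shim_b_mid in the frame of shim_base_mid between 0.016 and 0.024 m and contact force between the fingers and shim_a below 0.2 N and contact force between the fingers and shim_b below 0.2 N) or (horizontal distance between each of shim_b_mid, shim_a_mid and shim_base_mid below 0.009 m and angle between the x axis of each of shim_b_mid, shim_a_mid and the x axis of shim_base_mid, either way round below 0.13 rad and x of shim_b_corner in the frame of shim_base_mid above 0.03 m and y of shim_b_corner in the frame of shim_base_mid above 0.03 m and z of shim_b_mid in the frame of shim_base_mid between 0.007 and 0.013 m and angle between each of shim_b_mid, shim_a_mid's own z axis and vertical below 0.06 rad and x of shim_a_corner in the frame of shim_base_mid below -0.03 m and y of shim_a_corner in the frame of shim_base_mid below -0.03 m and z of shim_a_mid in the frame of shim_base_mid between 0.016 and 0.024 m and contact force between the fingers and shim_b below 0.2 N and contact force between the fingers and shim_a below 0.2 N)) and distance of shim_base_mid from where it was at the start of the episode below 0.02 m); the robot touches nothing.
It fails at once if a shim was let fall onto the pile (free of the fingers and faster than 0.5 m/s) ((linear speed of shim_a above 0.5 m/s and contact force between the fingers and shim_a below 0.1 N and distance between shim_a_mid and shim_base_mid below 0.06 m) or (linear speed of shim_b above 0.5 m/s and contact force between the fingers and shim_b below 0.1 N and distance between shim_b_mid and shim_base_mid below 0.06 m)).
It fails at once if the bottom shim was pushed more than 20 mm (distance of shim_base_mid from where it was at the start of the episode above 0.02 m).
It fails at once if a bystander was moved more than 25 mm (distance of any of spacer, bead_block, cone, gauge_block, caliper, driver, jar from where it was at the start of the episode above 0.025 m).
It also fails if it takes over 64 s, if anything falls off the work surface, if the arm or the gripper's body presses on something with over 40 N, if the wrist force passes 120 N, or if a joint passes its speed limit or range.

## Robot

A 6-joint arm with a two-finger parallel gripper is mounted at the origin on the work surface. World frame = base frame: x ahead of the robot, y to its left, z up, the work surface at z = 0. Lengths are in m, angles in degrees, forces in N, time in s.
With the tool pointing down it reaches from about 0.35 to 0.875 m from the base axis. Payload 4.2 kg.
Tool frame: the origin (TCP) lies midway between the tips of the shut fingers; the grasp point (between the pads) lies 19 mm behind it; z points along the fingers, y is the line along which they close (so a half turn about z gives the same grasp; the last joint's range is limited). The gripper opens to 87 mm and grips with 3 to 60 N. Pads are 19 mm wide; open, the fingers measure 117 mm over their backs; the gripper's body (75 mm by 190 mm) begins 51 mm behind the grasp point.
Start: joints at [87.926, 22.042, 0.453, 0, -68.411, -14.817], TCP at [0.182, 0.598, 0.223] pointing down, gripper open.
Joint ranges: [-179.83, 179.83], [-69.29, 118.12], [-61.27, 80.66], [-181.25, 117.63], [-171.15, -9.14], [-177.46, 177.46]. Speed limits (degrees/s): [159.86, 159.86, 180, 180, 180, 180].

## Interface

Orientations are given as [roll, pitch, yaw] about the fixed x, y, z axes, in that order (R = Rz(yaw) Ry(pitch) Rx(roll)).
In Python, from workcell import env gives the robot as it stands. The module is installed in compiled form; this text tells all that it offers. Calls block until the motion is done:
- env.goto(position, orientation): joint-space move of the TCP to a pose.
- env.move_straight(position, rotation=None, rate=0.15, force_limit=None): straight line of the TCP; rotation=None keeps the orientation; rate is the mean speed in m/s. With force_limit (N) it stops when the force on the tool has changed by that much, and returns True; else False.
- env.set_joints(angles): joint-space move.
- env.gripper_to(opening, grasp_force=None): opening from 0.0 (shut) to 1.0 (fully open); grasp_force is the grip in N (None keeps the last); returns when the fingers have stopped.
- env.dwell(seconds).
- env.inverse_kinematics(position, orientation): joint angles nearest the present ones, or None.
- env.read_state(): the state.
- env.grab_frame(name): name is "scene" or "top" or "wrist"; returns a dict with "image" (480x640x3 uint8, blue, green, red), "fx", "fy", "cx", "cy" (pixels), "position" and "orientation" of the camera in the world. Camera axes: x right, y up, looking along -z (the intrinsics and any distortion apply to the point x, -y, -z); pixel columns grow to the right and rows downward; lengths in m; the calibration is good to about 2 mm. A picture is of the moment at which its call begins. There is no depth.
A pose or a line that the arm cannot do raises env.Unreachable and nothing moves.
- env.close_job(): hands the job in; it is judged then, once.
Trained networks look in a picture, given as the dict that the camera call returned (one of the last four; its "shot" number tells which), for a name from the list of things; names that differ only in an ending like _2 or _b are one class to them, and where a whole thing is asked for, a point or a joint stands for the part that bears it (a point fixed in the world has none). Each returns a list of dicts, best first, with "score" (0 to 1); they miss things now and then, are a little off and sometimes report something else, mostly with a low value. They report only what shows in the picture. A call takes as long as a camera call.
- env.search_frame(picture, thing): "xyz" ([x, y, z] in m, in world coordinates, good to about 4 mm: the middle of the surface that is visible of it).
- env.trace(picture, thing): "mask" (480x640 bool, what is visible of it).
The state is a dict: "clock": time; "joint_positions": joint angles; "qvel": joint speeds; "joint_torque": joint torques, N m; "position": TCP position; "tool_rot": TCP orientation; "force": force on the tool from outside, world axes, zero at the start; "wrist_torque": the same for the moment, N m; "opening": opening from 0.0 (shut) to 1.0 (fully open); "finger_force": force on a finger pad.
Only numpy, scipy, OpenCV 4.12 (cv2) and the standard library are available. Lean on these libraries where they do the work, as an engineer would, in place of code of your own. Each camera call takes 0.05 s, during which the arm holds its last target. There are 200 camera calls.

## Working session

There is one attempt and no reset: what is moved stays moved. The work goes in short steps, each a Python script; the robot and the scene stay as the last script left them, time stands still between calls to the robot, and variables do not carry over. Pictures are saved under pics/ and viewed, at most 10 in all, crops included, and the job is handed in when it is done.

```bash
mkdir -p pics; python3 - <<'E'
from workcell import env
import cv2
s=env.read_state();print(s)
for n in("scene","top","wrist"):
    f=env.grab_frame(n);cv2.imwrite(f"pics/{n}0.png",f["image"])
    print(n,{k:v for k,v in f.items() if k!="image"})
    for t in("latch_grip","lid_mid","shim_base_mid","shim_a_mid","shim_a_corner","shim_a"):
        try:print(t,[(d["score"],[round(float(x),3) for x in d["xyz"]]) for d in env.search_frame(f,t)])
        except Exception as e:print(t,e)
E
```

```text
{'clock': 0.0, 'joint_positions': array([ 8.79288151e+01,  2.20906513e+01,  3.80218504e-01, -2.81761094e-02,
       -6.84114793e+01, -1.48178088e+01]), 'qvel': array([-0.00480988, -0.00176182,  0.06021681,  0.00194482, -0.00243235,
        0.09090189]), 'joint_torque': array([ 4.33005080e-04, -3.90667355e+01,  1.87404388e+01,  4.21985328e+00,
        1.09962738e-02, -1.84785495e-04]), 'position': array([0.18137185, 0.59747761, 0.22146587]), 'tool_rot': array([ 1.79875445e+02, -5.87224418e-03, -1.68993823e+01]), 'force': array([ 0.05746323, -0.92075766, -0.0148851 ]), 'wrist_torque': array([ 0.02652706, -0.00719671, -0.00073215]), 'finger_force': 0.0, 'opening': 1.0001588481224382}
scene {'fx': 537.829569009149, 'fy': 537.829569009149, 'cx': 324.87137663962625, 'cy': 240.48787618540385, 'position': array([1.05064686, 0.55232431, 0.99504899]), 'orientation': array([ 40.1853107 ,   0.76952583, 139.30939606]), 'shot': 1}
latch_grip [(0.69, [0.589, -0.1, 0.104])]
lid_mid [(0.63, [0.628, 0.02, 0.056])]
shim_base_mid [(0.68, [0.391, 0.025, 0.028]), (0.52, [0.727, -0.287, 0.023])]
shim_a_mid
[... 436 characters left out ...]
13 ]), 'shot': 2}
latch_grip [(0.47, [0.583, -0.1, 0.108]), (0.2, [0.53, -0.37, 0.009])]
lid_mid [(0.62, [0.595, -0.018, 0.058])]
shim_base_mid [(0.73, [0.576, 0.027, 0.064])]
shim_a_mid [(0.8, [0.526, 0.335, 0.011])]
shim_a_corner [(0.95, [0.526, 0.337, 0.007]), (0.26, [0.583, -0.098, 0.11])]
shim_a [(0.95, [0.532, -0.372, 0.01]), (0.88, [0.527, 0.333, 0.008])]
wrist {'fx': 418.84345257108373, 'fy': 418.84345257108373, 'cx': 318.5634518709899, 'cy': 243.22637892505827, 'position': array([0.25882287, 0.57476403, 0.38511701]), 'orientation': array([-1.69601466e+01,  1.11584732e-02, -1.06923241e+02]), 'shot': 3}
latch_grip []
lid_mid []
shim_base_mid []
shim_a_mid []
shim_a_corner []
shim_a []
```

View pics/top0.png

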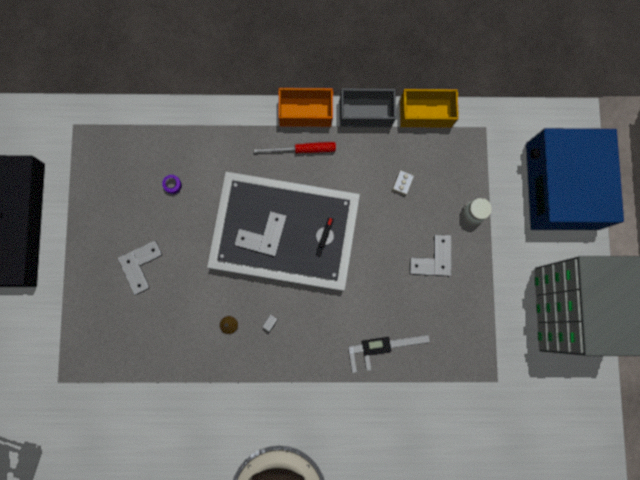

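View pics/scene0.png

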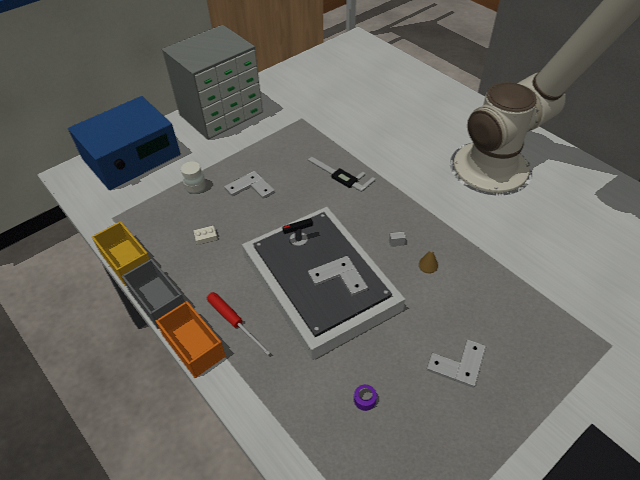

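Top view: the base shim sits at about px (262,235) with its corner at lower right. Loose shims are at (140,265) and (435,258). The handle is at (325,236) with its red end up, and the lid is turned about -8°. I'll fit the poses from masks.

```bash
cat > h.py <<'E'
from workcell import env
import numpy as np, cv2
from scipy.spatial.transform import Rotation as Ro
from scipy.optimize import minimize
L=np.array([[-48,-48],[48,-48],[48,-10],[-10,-10],[-10,48],[-48,48]])/1e3
def proj(f,P):
    R=Ro.from_euler('xyz',f["orientation"],degrees=True).as_matrix()
    c=(np.asarray(P)-f["position"])@R
    return np.c_[f["cx"]+f["fx"]*c[:,0]/-c[:,2], f["cy"]-f["fy"]*c[:,1]/-c[:,2]]
def unproj(f,uv,z):
    R=Ro.from_euler('xyz',f["orientation"],degrees=True).as_matrix()
    uv=np.atleast_2d(uv).astype(float)
    d=np.c_[(uv[:,0]-f["cx"])/f["fx"],-(uv[:,1]-f["cy"])/f["fy"],-np.ones(len(uv))]@R.T
    return f["position"]+d*((z-f["position"][2])/d[:,2])[:,None]
def rot(a): return np.array([[np.cos(a),-np.sin(a)],[np.sin(a),np.cos(a)]])
def render(f,p,zb,S=2,poly=L,h=.010):
    xy=poly@rot(p[2]).T+p[:2]; im=np.zeros((480*S,640*S),np.uint8); n=len(xy)
    t=proj(f,np.c_[xy,np.full(n,zb+h)]); b=proj(f,np.c_[xy,np.full(n,zb)])
    pr=lambda q:np.round(((q+.5)*S-.5)*16).astype(np.int32)
    for q in [t,b]+[np.array([t[i],t[(i+1)%n],b[(i+1)%n],b[i]]) for i in range(n)]:
        cv2.fillPoly(im,[pr(q)],1,shift=4)
    return im.astype(bool)
def fit(f,mask,zb,poly=L,h=.010,yaws=np.radians(np.arange(-180,180,30))):
    """pose (x,y,yaw) of plate whose bottom is at zb, IoU"""
    M=cv2.resize(mask.astype(np.uint8),None,fx=2,fy=2,interpolation=cv2.INTER_NEAREST).astype(bool)
    v,u=np.nonzero(mask); c=unproj(f,[[u.mean(),v.mean()]],zb+h)[0,:2]
    def cost(q):
        r=render(f,[q[0],q[1],q[2]*20],zb,poly=poly,h=h); return -(r&M).sum()/max(1,(r|M).sum())
    best=None; cm=poly.mean(0)*.6 if poly is L else np.zeros(2)
    cand=sorted(((cost(q),tuple(q)) for q in [np.r_[c-rot(a)@(np.array([-.011,-.011]) if poly is L else cm),a/20] for a in yaws]))[:3]
    for _,q in cand:
        q=np.array(q); sim=np.array([q,q+[.01,0,0],q+[0,.01,0],q+[0,0,.012]])
        r=minimize(cost,q,method="Nelder-Mead",options=dict(initial_simplex=sim,xatol=1e-4,fatol=1e-4,maxiter=150))
        if best is None or r.fun<best.fun: best=r
    x=best.x; return np.array([x[0],x[1],(x[2]*20+np.pi)%(2*np.pi)-np.pi]),-best.fun
E
python3 - <<'E'
from h import *
for n in("top","scene"):
    f=env.grab_frame(n)
    for t in("shim_base_mid","shim_a"):
        for d in env.trace(f,t):
            m=d["mask"]; v,u=np.nonzero(m)
            if len(u)<100: continue
            z=.056 if abs(unproj(f,[[u.mean(),v.mean()]],.06)[0,1])<.15 else 0
            p,i=fit(f,m,z); print(n,t,round(d["score"],2),len(u),z,p[:2].round(4),np.degrees(p[2]).round(1),round(i,2))
    for t in("latch_grip","lid_mid"):
      for d in env.trace(f,t):
        m=d["mask"].astype(np.uint8); v,u=np.nonzero(m)
        if len(u)<20: continue
        print(n,t,d["score"],len(u),cv2.minAreaRect(unproj(f,np.c_[u,v],.11 if t[1]=='a' else .056)[:,:2].astype(np.float32)))
    for t in("jar","gauge_block","cone","caliper","spacer","bead_block","driver"):
        print(t,[(round(d["score"],2),np.round(d["xyz"],3)) for d in env.search_frame(f,t)][:1])
E
```

```text
top shim_base_mid 0.76 1154 0.056 [0.5945 0.0453] -15.1 0.94
top shim_a 0.78 1062 0 [0.5145 0.3201] -154.5 0.92
top shim_a 0.55 1074 0 [ 0.5465 -0.3584] -2.2 0.95
top latch_grip 0.48 183 ((0.5811141729354858, -0.10177719593048096), (0.013993404805660248, 0.06887215375900269), 71.4825668334961)
top lid_mid 0.74 12526 ((0.5959123373031616, -0.008259430527687073), (0.32205164432525635, 0.2341645359992981), 80.40866088867188)
top lid_mid 0.7 215 ((0.7019076943397522, 0.2523648142814636), (0.04584358632564545, 0.03931274265050888), 45.14179229736328)
jar [(0.95, array([ 0.642, -0.457,  0.071]))]
gauge_block [(0.19, array([0.525, 0.335, 0.011]))]
cone [(0.5, array([0.38 , 0.11 , 0.024]))]
caliper [(0.6, array([ 0.331, -0.226,  0.007]))]
spacer [(0.49, array([0.71 , 0.258, 0.027]))]
bead_block [(0.71, array([ 0.721, -0.295,  0.023]))]
driver [(0.6, array([ 0.805, -0.071,  0.024]))]
scene shim_base_mid 0.63 1187 0.056 [0.5985 0.0457] -16.4 0.95
scene shim_a 0.97 706 0 [ 0.551  -0.3576] -2.9 0.94
scene shim_a 0.79 1381 0 [0.5186 0.3203] -155.4 0.92
scene latch_grip 0.65 355 ((0.5904775857925415, -0.09353125095367432), (0.06796721369028091, 0.05363430827856064), 14.348176956176758)
scene lid_mid 0.79 12470 ((0.6142980456352234, 0.008118614554405212), (0.33766549825668335, 0.2382386475801468), 80.89765167236328)
jar [(0.78, array([ 0.658, -0.445,  0.044]))]
gauge_block [(0.72, array([0.393, 0.025, 0.026]))]
cone [(0.78, array([0.39 , 0.123, 0.02 ]))]
caliper [(0.75, array([ 0.337, -0.223,  0.002]))]
spacer [(0.76, array([0.728, 0.265, 0.024]))]
bead_block [(0.53, array([ 0.726, -0.289,  0.018]))]
driver [(0.85, array([ 0.812, -0.071,  0.024]))]
```

```bash
cat > plan.py <<'E'
from h import *
def ik(p,y):
    q=env.inverse_kinematics(list(p),[180,0,(y+180)%360-180]); return None if q is None else np.round(q,0)
if __name__=="__main__":
    for o in(0,180):
        print("latch",o,*[ik([.582,-.1,.083],y+o) for y in(-18.5,-55,-92)])
    base=[.5965,.0455,-15.7]
    for nm,s in(("left",[.5165,.3202,-155]),("right",[.549,-.358,-2.5])):
        for g,dy in(((.003,-.029),0),((-.029,.003),90)):
            for o in(0,180):
                a=np.array(s[:2])+rot(np.radians(s[2]))@g
                for tn,ty in(("flip",base[2]+180),("same",base[2])):
                    b=np.array(base[:2])+rot(np.radians(ty))@g
                    print(nm,g,o,tn,ik([*a,.003],s[2]+dy+o),ik([*b,.066],ty+dy+o))
E
python3 plan.py
python3 - <<'E'
from h import *
env.goto([.582,-.1,.2],[180,0,-18.5])
f=env.grab_frame("wrist");cv2.imwrite("pics/w1.png",f["image"])
for t in("latch_grip","shim_base_mid"):
  for d in env.trace(f,t):
    v,u=np.nonzero(d["mask"])
    if len(u)<100: continue
    if t[0]=='l': print(d["score"],len(u),cv2.minAreaRect(unproj(f,np.c_[u,v],.11)[:,:2].astype(np.float32)))
    else: print(d["score"],len(u),u.min(),u.max(),v.min(),v.max(),fit(f,d["mask"],.056))
print(env.search_frame(f,"latch_grip"),env.read_state()["position"],env.read_state()["clock"])
print(proj(f,[[.582,-.1,.11]]))
E
```

```text
latch 0 [  6.  26. -15.   0. -49.  66.] [  6.  26. -15.   0. -49.  29.] [  6.  26. -15.   0. -49.  -8.]
latch 180 [   6.   26.  -15.   -0.  -49. -114.] [   6.   26.  -15.   -0.  -49. -151.] [  6.  26. -15.   0. -49. 172.]
left (0.003, -0.029) 0 flip [  50.   34.  -16.   -0.  -40. -115.] [  22.   29.  -13.   -0.  -48. -128.]
left (0.003, -0.029) 0 same [  50.   34.  -16.   -0.  -40. -115.] [ 17.  28. -16.   0. -47.  57.]
left (0.003, -0.029) 180 flip [ 50.  34. -16.   0. -40.  65.] [ 22.  29. -13.   0. -48.  52.]
left (0.003, -0.029) 180 same [ 50.  34. -16.   0. -40.  65.] [  17.   28.  -16.   -0.  -47. -123.]
left (-0.029, 0.003) 0 flip [ 46.  36. -12.   0. -43. -21.] [ 18.  30. -11.   0. -49. -34.]
left (-0.029, 0.003) 0 same [ 46.  36. -12.   0. -43. -21.] [ 22.  26. -18.   0. -46. 142.]
left (-0.029, 0.003) 180 flip [ 46.  36. -12.   0. -43. 159.] [ 18.  30. -11.   0. -49. 146.]
left (-0.029, 0.003) 180 same [ 46.  36. -12.   0. -43. 159.] [ 22.  26. -18.   0. -46. -38.]
right (0.003, -0.029) 0 flip [-21.  38.  -6.   0. -46. 109.] [  22.   29.  -13.   -0.  -48. -128.]
right (0.00
[... 430 characters left out ...]
  -42. -163.] [ 22.  26. -18.   0. -46. 142.]
right (-0.029, 0.003) 180 flip [-20.  35. -13.   0. -42.  17.] [ 18.  30. -11.   0. -49. 146.]
right (-0.029, 0.003) 180 same [-20.  35. -13.   0. -42.  17.] [ 22.  26. -18.   0. -46. -38.]
0.76 2228 ((0.5875192880630493, -0.10458510369062424), (0.014340536668896675, 0.069971963763237), 71.31226348876953)
0.25 197 ((0.42645448446273804, -0.1573781818151474), (0.01368807815015316, 0.010529248043894768), 77.67005157470703)
0.61 8550 75 202 203 328 (array([ 0.59715526,  0.04408065, -0.26604481]), np.float64(0.8203036917984023))
[{'xyz': [0.5875, -0.1, 0.1068], 'score': 0.69}] [ 0.58210873 -0.09948743  0.19997178] 5.2833
[[320.26022835 248.71969763]]
```

View pics/w1.png

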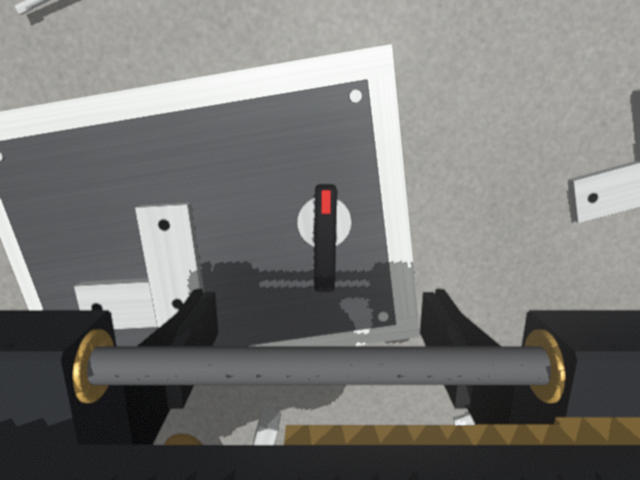

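The wrist view shows the bar at px (325,238), red end up, in line with the jaws. Averaging the views puts the axis at about (0.5845,-0.102).

```bash
python3 - <<'E'
from h import *
st=env.read_state
c=np.array([.5845,-.102])
env.gripper_to(.5)
env.move_straight([*c,.083],[180,0,-18.5],rate=.1)
env.gripper_to(0,60)
s=st();print(s["clock"],s["opening"],s["finger_force"],s["force"].round(1),s["position"])
z=s["position"][2]
for k in range(1,6):
    y=-18.5-14.6*k; t=st()["clock"]
    try: env.move_straight([*c,.083-.0038*k/5],[180,0,y],rate=.002)
    except Exception as e: print(e);break
    s=st();print(k,round(s["clock"]-t,2),s["force"].round(1),s["wrist_torque"].round(2),s["tool_rot"].round(1),s["position"].round(4))
    if np.linalg.norm(s["force"])>50: break
print(s["joint_positions"])
E
```

```text
8.2167 0.16023424783454515 60.00142514705658 [-1.4 -6.9  0.3] [ 0.5838463  -0.10389952  0.083207  ]
1 0.41 [-1.2 -5.9  1.3] [-1.65  0.23  0.1 ] [179.8   0.  -33.1] [ 0.5839 -0.1036  0.0825]
2 0.41 [-0.9 -5.8  0.1] [-1.63  0.14  0.1 ] [179.9  -0.  -47.6] [ 0.5841 -0.1034  0.0818]
3 0.41 [-0.1 -4.6  1.6] [-1.59  0.08  0.12] [ 1.799e+02 -1.000e-01 -6.220e+01] [ 0.5843 -0.1033  0.081 ]
4 0.41 [-0.3 -5.   1.1] [-1.4  -0.02  0.1 ] [ 1.80e+02 -1.00e-01 -7.67e+01] [ 0.5846 -0.1032  0.0803]
5 0.41 [ 0.2 -5.5  0.3] [-1.55 -0.19  0.3 ] [-1.80e+02 -1.00e-01 -9.12e+01] [ 0.5848 -0.1031  0.0796]
[  5.66669378  26.83143549 -14.55404166   0.13428083 -48.59237964
  -6.99099216]
```

```bash
cat >> h.py <<'E'
def look(xy,yaw,zb,z=.22,name=None,thing="shim_a",off=.045,near=.05):
    """view a shim near xy with the wrist camera; returns fitted pose (x,y,yaw deg), IoU"""
    a=np.radians(yaw); env.goto([xy[0]-off*np.cos(a),xy[1]-off*np.sin(a),z],[180,0,yaw]); env.dwell(.2)
    f=env.grab_frame("wrist"); out=[]
    if name: cv2.imwrite(f"pics/{name}.png",f["image"])
    for d in env.trace(f,thing):
        if d["mask"].sum()<2000: continue
        p,i=fit(f,d["mask"],zb)
        if np.hypot(*(p[:2]-xy))<near: out.append((i,p))
    i,p=max(out,key=lambda o:o[0]) ; p=np.r_[p[:2],np.degrees(p[2])]
    print(name,p.round(4),round(i,3)); return p,i
E
python3 - <<'E'
from h import *
env.gripper_to(.5)
p=env.read_state()["position"]
env.move_straight([p[0],p[1],.16],rate=.15)
for t in("shim_base_mid",): look([.5965,.0455],-91,.052,name="base1",thing=t)
f=env.grab_frame("wrist")
for d in env.trace(f,"latch_grip")[:1]:
    v,u=np.nonzero(d["mask"]); print(d["score"],cv2.minAreaRect(unproj(f,np.c_[u,v],.106)[:,:2].astype(np.float32)))
look([.5165,.3202],-65,0,name="left1")
print(env.read_state()["clock"])
E
python3 -c "
import cv2,numpy as np
cv2.imwrite('pics/pair1.png',cv2.resize(np.hstack([cv2.imread('pics/base1.png'),cv2.imread('pics/left1.png')]),(800,300)))"
```

```text
base1 [  0.5972   0.0439 -15.1158] 0.976
left1 [   0.5171    0.3188 -153.8624] 0.976
14.3833
```

View pics/pair1.png

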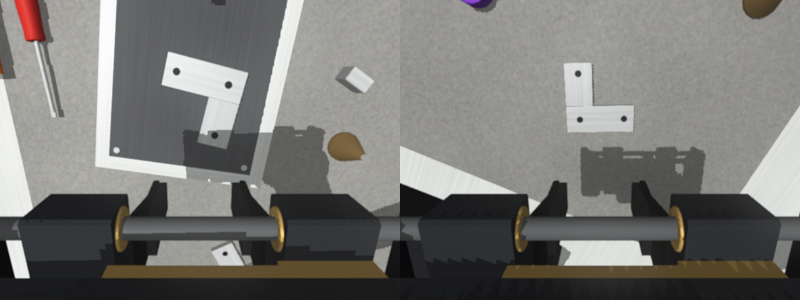

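```bash
cat >> h.py <<'E'
def pick(s,g,yaw):
    xy=np.array(s[:2])+rot(np.radians(s[2]))@g
    env.gripper_to(.66); env.goto([*xy,.06],[180,0,yaw])
    hit=env.move_straight([*xy,.003],rate=.05,force_limit=8)
    if hit: p=env.read_state()["position"]; env.move_straight([*xy,p[2]+.002],rate=.05)
    a=env.read_state(); env.gripper_to(0,60); b=env.read_state()
    print("pick",hit,a["position"].round(4),b["position"].round(4),"open mm",round(b["opening"]*87,1),b["force"].round(1),b["finger_force"])
    env.move_straight([*xy,.06],rate=.1); env.move_straight([*xy,.15],rate=.2); env.dwell(.1)
    c=env.read_state(); print(c["force"].round(1),c["opening"]*87,c["clock"])
    return b["position"][2]
E
python3 - <<'E'
from h import *
f=env.grab_frame("top")
for d in env.trace(f,"latch_grip")[:1]:
    v,u=np.nonzero(d["mask"]); print(d["score"],cv2.minAreaRect(unproj(f,np.c_[u,v],.106)[:,:2].astype(np.float32)))
cv2.imwrite("pics/top2.png",cv2.resize(f["image"][150:310,200:370],None,fx=3,fy=3))
z=pick([.5168,.3192,-154],(-.029,.004),-64)
f=env.grab_frame("wrist");cv2.imwrite("pics/held1.png",f["image"])
t=cv2.imread("pics/top2.png");cv2.imwrite("pics/pair2.png",cv2.resize(np.hstack([t[:480],f["image"]]),(800,330)))
E
```

```text
0.49 ((0.5786349773406982, -0.10320776700973511), (0.020236758515238762, 0.06893574446439743), 0.16339357197284698)
pick False [0.5449 0.3285 0.0034] [0.5445 0.3283 0.0032] open mm 37.1 [-0.1 -0.6  1.5] 60.00049531459808
[-0.2 -0.2 -4.8] 37.48732488878056 19.0167
```

View pics/pair2.png

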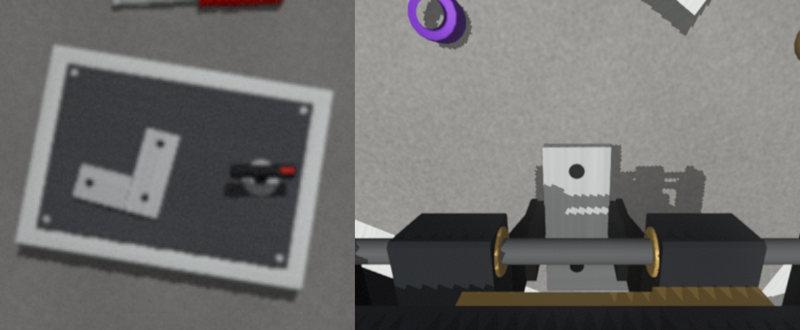

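The handle now points along -y (angle ≈80°, fully tight), and the shim is held level. Placing it half-turned.

```bash
cat >> h.py <<'E'
def place(t,g,yaw,z):
    xy=np.array(t[:2])+rot(np.radians(t[2]))@g
    env.goto([*xy,.15],[180,0,yaw]); env.move_straight([*xy,z+.012],rate=.1); env.dwell(.2)
    p=env.read_state()["position"]; xy2=xy+(xy-p[:2])
    env.move_straight([*xy2,z+.008],rate=.03)
    hit=env.move_straight([*xy2,z-.003],rate=.015,force_limit=6)
    s=env.read_state(); print("place",hit,xy.round(4),s["position"].round(4),s["force"].round(1),s["tool_rot"].round(1))
    env.gripper_to(.56); env.dwell(.1); env.move_straight([*s["position"][:2],.15],rate=.12)
    print(env.read_state()["clock"])
E
python3 - <<'E'
from h import *
place([.597,.0441,164.8],(-.029,.004),-105.2,.0652)
p,i=look([.597,.0441],-105,.062,name="placed1",near=.08)
E
```

```text
place True [0.6239 0.0326] [0.6234 0.0325 0.0651] [-0.1  0.1  5.7] [ 180.    -0.  -105.2]
23.6833
placed1 [5.968000e-01 4.360000e-02 1.647467e+02] 0.982
```

View pics/placed1.png

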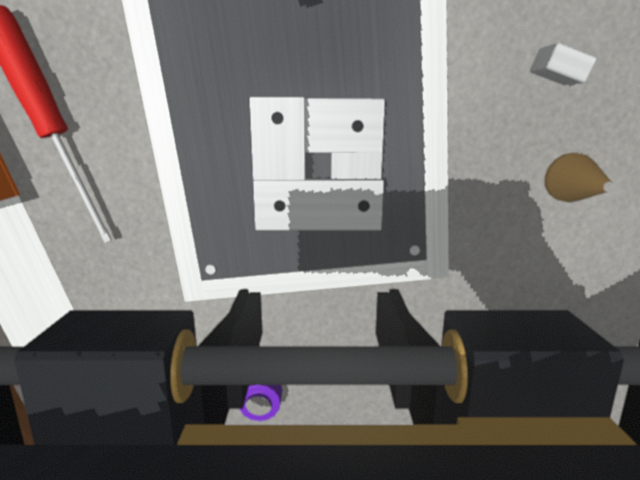

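The outlines make one clean square at px (318,163), within about 1 mm. Now the right shim.

```bash
python3 - <<'E'
from h import *
env.goto([.56,-.2,.22],[180,0,-92])
p,i=look([.549,-.358],-92,0,name="right1")
assert i>.94 and abs(p[2]+2.5)<4
z=pick(p,(-.029,.004),p[2]-90)
s=env.read_state()
if s["opening"]*87>35 and s["force"][2]<-3:
    place([.597,.0440,-15.2],(-.029,.004),-105.2,z+.072)
    look([.597,.0441],-105,.072,name="placed2",near=.08)
E
```

```text
right1 [ 0.5496 -0.3593 -2.1884] 0.982
pick False [ 0.521  -0.3544  0.0034] [ 0.5205 -0.3542  0.0031] open mm 36.8 [-1.1  0.3  1.7] 59.9987930059433
[ 0.   1.1 -4.7] 37.056380173227886 30.8167
place True [0.5701 0.0555] [0.5695 0.0553 0.075 ] [-0.3  0.3  5.3] [ 180.    -0.  -105.2]
35.6083
placed2 [  0.5969   0.0436 -15.2072] 0.968
```

View pics/placed2.png

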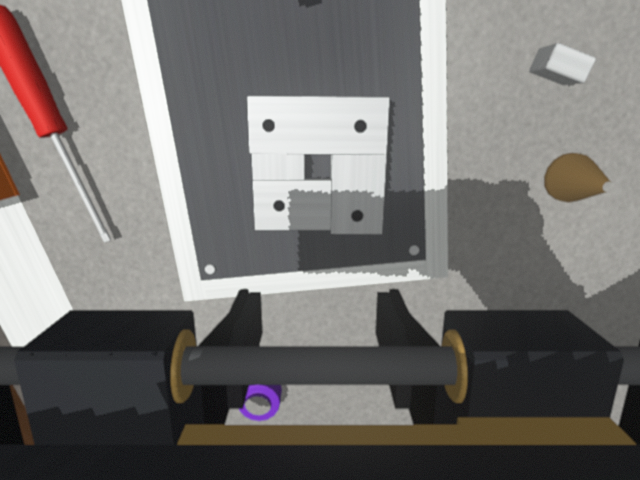

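The top shim lies square on the pile at px (318,165), oriented like the bottom one, and the gripper is clear. Handing in.

```bash
python3 -c "
from workcell import env
print(env.close_job())"
```

```text
the job is handed in; nothing more can be done
None
```

The job is handed in: the latch is fully tight (about 80°), and both loose shims lie square on the bottom one, the first half-turned and the second matching it, each within about 1 mm of centre in the wrist camera; the judge returned no score.

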